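# Break the lid stay and shut the parts chest

### The arm

A 6-joint arm with a two-finger parallel gripper is mounted at the origin on a cart in front of the work surface, level with it; the furniture and walls round the work are solid. World frame = base frame: x ahead of the robot, y to its left, z up, the work surface at z = 0. Lengths are in m, angles in rad, forces in N, time in s.
With the tool pointing down it reaches from about 0.35 to 0.975 m from the base axis. Payload 4.9 kg.
Tool frame: the origin (TCP) lies between the finger pads; the fingertips stand 22 mm ahead of it and the grasp point (between the pads) lies 3 mm ahead of it; z points along the fingers, y is the line along which they close (so a half turn about z gives the same grasp; the last joint's range is limited). The gripper opens to 85 mm and grips with 20 to 120 N. Pads are 22 mm wide; open, the fingers measure 114 mm over their backs; the gripper's body (76 mm by 85 mm) begins 54 mm behind the grasp point. The pads swing forward as they close: fully open they stand 13 mm farther back than shut.
Start: joints at [1.063, 0.053, 1.613, -0, 1.476, -0.119], TCP at [0.237, 0.578, 0.253] pointing down, gripper open.
Joint ranges: [-3.01, 3.01], [-1.01, 2.22], [0.06, 2.58], [-1.02, 4.17], [0.09, 2.62], [-3.14, 3.14]. Speed limits (rad/s): [2.57, 2.57, 3.14, 3.14, 3.14, 3.14].

### API

Orientations are given as a unit quaternion [w, x, y, z].
In Python, from plant import state, grab_frame, get_calibration, job_done, recognise, regions_of gives the robot as it stands.
- The arm moves only by the tool apply_moves, never from a script. Its argument "targets" is a list of rows, each an object with "translation": the shift along the tool's x, y, z normalised to -1 to 1, where 1 is 100 mm, a list of three; "twist": the turn about the tool's z normalised to -1 to 1, where 1 is 0.1 rad; "hand": the opening, from 0 (shut) to 1 (fully open). A call has 1 to 8 rows; each row shifts and turns the commanded pose from where the row before left it, along the tool's axes as they then stand; what a row does not reach is not made up. A row lasts 1/10 s, in which the tool goes at most 50 mm and 8.59 degrees, less where a joint would pass 70% of its speed; a pose out of reach is approached as far as the arm can. A call with a number of a shift or a turn outside -1 to 1 is refused whole. A call with a gripper value outside its range is refused whole. The fingers move at their own pace and stop on an object; the grip force is fixed at half the most. Time passes only in rows, so rows that do not move let the fingers close. It gives the time, the measured TCP pose, the force, the opening and the grip force at its end, in the units of the state.
- state(): the state, without advancing time (a new reading comes with each control period).
- grab_frame(name): name is "side" or "top" or "wrist"; returns the picture (480x640x3 uint8, red, green, blue); there is no depth.
- get_calibration(name): a dict with "camera_matrix" (3x3 intrinsics, pixels), "pose" (4x4, takes a point from camera to world coordinates). Camera axes: x right, y up, looking along -z (the intrinsics and any distortion apply to the point x, -y, -z); pixel columns grow to the right and rows downward; lengths in m; the calibration is good to about 2 mm. A picture is of the moment at which its call begins: read the wrist's pose just before it. get_calibration takes no time and is no camera call; for the wrist camera it gives the pose at the moment of the call.
- job_done(): hands the job in; it is judged then, once.
Trained networks look in the newest picture that a camera, given by its name, has taken for a name from the list of things; names that differ only in an ending like _2 or _b are one class to them, and where a whole thing is asked for, a point or a joint stands for the part that bears it (a point fixed in the world has none). Each returns a list of dicts, best first, with "score" (0 to 1); they miss things now and then, are a little off and sometimes report something else, mostly with a low value. They report only what shows in the picture. A call takes as long as a camera call.
- recognise(camera, query): "point" ([x, y, z] in m, in world coordinates, good to about 4 mm: the middle of the surface that is visible of it).
- regions_of(camera, query): "pixels" (480x640 bool, what is visible of it).
The state is a dict: "time": time; "joint_pos": joint angles; "joint_vel": joint speeds; "joint_efforts": joint torques, N m; "tool_pos": TCP position; "tool_rot": TCP orientation; "contact_force": force on the tool from outside, world axes, zero at the start; "ft_torque": the same for the moment, N m; "gripper_width": opening from 0.0 (shut) to 1.0 (fully open); "grasp_force": force on a finger pad.
Only numpy, scipy, OpenCV 4.12 (cv2) and the standard library are available. Lean on these libraries where they do the work, as an engineer would, in place of code of your own. Each camera call takes 0.05 s, during which the arm holds its last target. There are 200 camera calls.

### The job

Two grey parts chests stand propped open on the bench. Shut the larger one: push the round knuckle of its locked folding stay down and back towards the hinge until the stay breaks, then lower the lid gently until it is fully shut. Leave the smaller chest open as it is.

Things in the scene. Friction and masses are not known exactly. Their poses are not given: they have to be found in the camera images.
- chest: Larger chest: open box of grey painted steel, 210 deep (x) x 260 wide (y) x 130 high, fixed to the bench. Origin: centre of its underside; x from its front (robot side) to its back, y to its left, z up. The lid's hinge line runs along y at x = +105, z = 130 (the rim). The smaller chest beside it is alike, 143 x 177 x 88 mm. Small parts lie round them.
- chest_lid (a joint): Angle of the larger lid: 0 propped open (1.19 rad above level), grows as it closes, 1.19 fully shut (stop). A flat plate 210 from hinge to front edge, 260 wide, 10 thick; shut, its underside is on the rim, its top 140 above the bench. Stiff hinge: with the stay broken it stays where left and takes 1 to 8 N at the front edge to move down.
- chest_lid_edge (a point): Middle of the front edge of the larger lid, on its outer (top) face. x axis: in the lid, towards the hinge; y along the hinge; z outward normal of the outer face. Propped open it stands about 330 above the bench; push it forward and down from behind, on the outer face.
- chest_knuckle (a point): Centre of the larger stay's knuckle knob: dark steel, 22 diameter, 32 long along the chest's y, on the outer side of the stay (two links 102 long, 10 outside the right, -y, wall, leaning about 45 deg up and back to the lid's edge). Locked it stands 7 mm forward-up of the links' straight line, so the lid cannot close; pushed down and back (a few N) it folds and stays where left.
- chest_stay (a joint): Angle of that knuckle: 0 locked, 0.14 links in line (dead centre), larger = broken and folding; about 0.45 when the knob has been pushed 22 mm from its locked place, over 2.4 with the lid shut, when the knob hangs beside the right wall.
- small_chest_knuckle (a point): Middle of the same kind of knuckle knob (16 in diameter, 32 long) on the smaller chest's stay, which is to stay locked, its lid open.

How it is judged:
On the way:
1. the larger chest's stay is broken at its knuckle, past dead centre, with the lid still well open (value of joint chest_stay above 0.3 rad and value of joint chest_lid below 0.8 rad), for 0.1 s.
At the end, for the whole second after the job is handed in: The larger chest's lid is shut (within 0.07 rad, 15 mm at its front edge) and at rest, its stay folded; the smaller chest's knuckle is within 15 mm of where it was, its lid still propped (value of joint chest_lid above 1.12 rad and value of joint chest_stay above 2 rad and velocity of joint chest_lid below 0.05 rad/s and distance of small_chest_knuckle from where it was at the start of the episode below 0.015 m); the robot touches nothing.
It fails at once if the larger lid slams: faster than 1.3 rad/s in its last 20 degrees (value of joint chest_lid above 0.84 rad and velocity of joint chest_lid above 1.3 rad/s).
It fails at once if the smaller chest's stay or lid is disturbed by more than 15 mm (distance of small_chest_knuckle from where it was at the start of the episode above 0.015 m).
It also fails if it takes over 48 s, if anything falls off the work surface, if the arm or the gripper's body presses on something with over 40 N, if the wrist force passes 120 N, or if a joint passes its speed limit or range.

## Working session

There is one attempt and no reset: what is moved stays moved. The work goes in short steps, Python scripts to look and compute and a tool call to move; the robot and the scene stay as the last step left them, time stands still between calls to the robot, and variables do not carry over. Pictures are saved under pics/ and viewed, at most 10 in all, crops included, and the job is handed in when it is done.

Besides the shell and the picture viewer there is one more tool, called after ">>>" as name([rows], argument=value, ...), one row to a line, values as JSON. apply_moves: Moves the arm, as the interface text tells. Its arguments: {"type":"object","properties":{"targets":{"type":"array"}},"required":["targets"]}

```bash
mkdir -p pics
python3 - <<'E'
from plant import *
import cv2,numpy as np
s=state();print(s['time'],s['tool_pos'],s['tool_rot'])
ims=[]
for c in['side','top']:
    f=grab_frame(c);cv2.imwrite(f'pics/{c}0.png',f[:,:,::-1])
    print(c,np.round(get_calibration(c)['pose'],3).tolist(),get_calibration(c)['camera_matrix'])
    for q in['chest','chest_lid','chest_lid_edge','chest_knuckle','small_chest_knuckle']:
        print(q,[(np.round(r['point'],3).tolist(),round(r['score'],2)) for r in recognise(c,q)[:3]])
E
```

```text
0.0 [0.23664068 0.57783493 0.25202609] [-3.43557550e-04  1.93187747e-01  9.81161237e-01 -1.00206394e-03]
side [[0.856, 0.337, -0.391, -0.038], [-0.516, 0.553, -0.654, -1.057], [-0.004, 0.762, 0.647, 1.18], [0.0, 0.0, 0.0, 1.0]] [[620.84226734   0.         323.81083423]
 [  0.         620.84226734 238.31994042]
 [  0.           0.           1.        ]]
chest [([0.537, -0.202, 0.082], 0.96)]
chest_lid [([0.566, -0.211, 0.259], 0.94)]
chest_lid_edge [([0.567, -0.212, 0.255], 0.84)]
chest_knuckle []
small_chest_knuckle [([0.504, 0.109, 0.14], 0.63), ([0.529, -0.343, 0.212], 0.57)]
top [[-0.02, 0.977, -0.21, 0.298], [-1.0, -0.018, 0.009, -0.082], [0.004, 0.21, 0.978, 1.426], [0.0, 0.0, 0.0, 1.0]] [[540.70118773   0.         310.89528263]
 [  0.         540.70118773 243.87183357]
 [  0.           0.           1.        ]]
chest [([0.523, -0.213, 0.007], 0.81)]
chest_lid [([0.57, -0.194, 0.283], 0.55)]
chest_lid_edge []
chest_knuckle [([0.525, -0.356, 0.212], 0.78)]
small_chest_knuckle [([0.5, 0.1, 0.142], 0.69)]
```

View pics/side0.png

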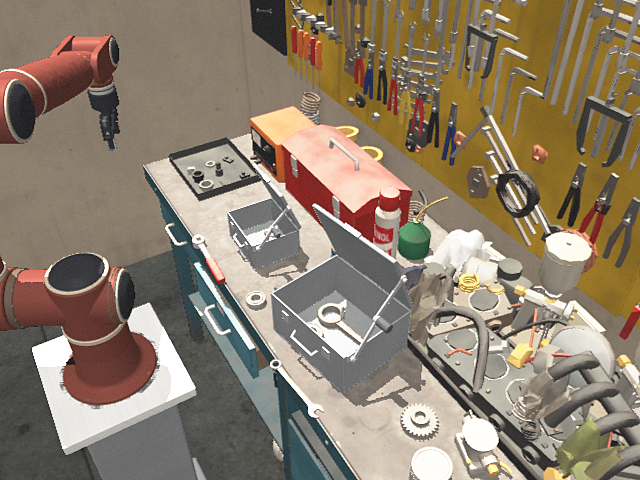

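View pics/top0.png

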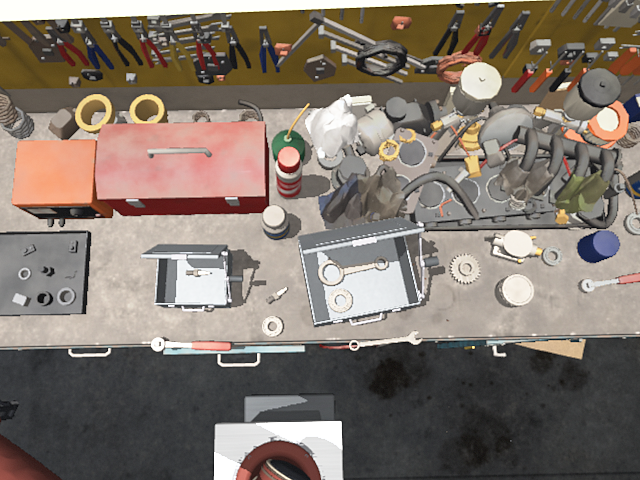

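The side view shows the larger chest around (340,320), with its knob at (384,325). In the top view the larger chest spans (303–428, 225–325) with a small yaw and its knob at (430,262); the smaller chest is at (190,278).

Run:
```python
import cv2
a=cv2.imread('pics/side0.png')[195:395,260:420];b=cv2.imread('pics/top0.png')[210:335,290:450]
cv2.imwrite('pics/c1.png',cv2.resize(a,None,fx=3,fy=3,interpolation=2));cv2.imwrite('pics/c2.png',cv2.resize(b,None,fx=4.5,fy=4.5,interpolation=2))
```

```text
(no output)
```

View pics/c1.png

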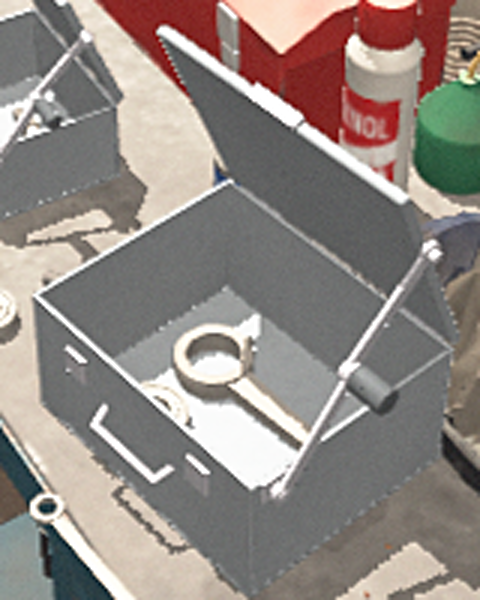

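View pics/c2.png

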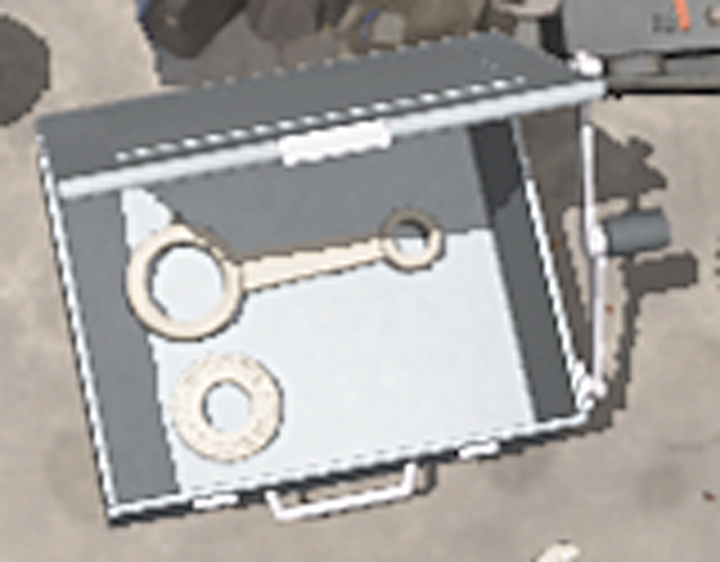

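Side crop: rim corners are FL (38,295), FR (253,490), BR (452,350) and BL (232,182); the knob is at (370,387). Top crop: rim FL (110,515), FR (588,415), knob (638,232).

```bash
cat > h.py <<'E'
import numpy as np
from plant import *
from scipy.optimize import least_squares
C={c:get_calibration(c) for c in['side','top']}
def proj(c,P):
    M=C[c]['pose'];p=np.linalg.inv(M)@np.append(P,1);p=C[c]['camera_matrix']@np.array([p[0],-p[1],-p[2]]);return p[:2]/p[2]
def s(u,v):return np.array([260+u/3,195+v/3])
def t(u,v):return np.array([290+u/4.5,210+v/4.5])
E
python3 - <<'E'
from h import *
lx=.105-.21*np.cos(1.19);lz=.13+.21*np.sin(1.19)
ob=[('side',s(38,295),(-.105,.13,.13)),('side',s(253,490),(-.105,-.13,.13)),('side',s(452,350),(.105,-.13,.13)),('side',s(232,182),(.105,.13,.13)),('side',s(248,593),(-.105,-.13,0)),
('top',t(110,515),(-.105,.13,.13)),('top',t(588,415),(-.105,-.13,.13)),('side',s(160,30),(lx,.13,lz)),('side',s(410,203),(lx,-.13,lz)),('top',t(60,188),(lx,.13,lz)),('top',t(603,90),(lx,-.13,lz))]
def W(q,l):
    c,n=np.cos(q[2]),np.sin(q[2]);return np.array([q[0]+c*l[0]-n*l[1],q[1]+n*l[0]+c*l[1],l[2]])
f=lambda q:np.concatenate([proj(c,W(q,l))-o for c,o,l in ob])
r=least_squares(f,[.53,-.2,.16],loss='soft_l1');q=r.x
print(q);print(f(q).reshape(-1,2).round(1).tolist())
g=lambda P:np.concatenate([proj('side',P)-s(370,387),proj('top',P)-t(638,232)])
k=least_squares(g,[.52,-.35,.21]);print('knob',k.x,k.fun)
d=k.x-[q[0],q[1],0];c,n=np.cos(q[2]),np.sin(q[2]);print('local',c*d[0]+n*d[1],-n*d[0]+c*d[1],d[2])
E
```

```text
[ 0.51246437 -0.20935915  0.16343912]
[[-1.9, -1.6], [-0.4, -0.6], [1.4, -1.2], [-0.1, -2.3], [0.3, 1.7], [0.2, -2.9], [0.5, -0.5], [-1.0, -0.8], [-2.7, 0.3], [0.8, 0.2], [2.1, -0.0]]
knob [ 0.51556476 -0.37018386  0.20157326] [-0.36681928  0.10890102  0.14944892 -0.39374538]
local -0.02310911219175435 -0.1591859597369825 0.20157326361587
```

>>> apply_moves([
  {"translation": [0,0,-0.25],"twist": 1,"hand": 0},
  {"translation": [0,0,-0.25],"twist": 1,"hand": 0},
  {"translation": [0,0,-0.25],"twist": 1,"hand": 0},
  {"translation": [0,0,-0.25],"twist": 1,"hand": 0},
  {"translation": [0,0,-0.25],"twist": 1,"hand": 0},
  {"translation": [0,0,-0.25],"twist": 1,"hand": 0},
  {"translation": [0,0,-0.25],"twist": 1,"hand": 0},
  {"translation": [0,0,-0.25],"twist": 1,"hand": 0},
])

```text
time: 1.4
tool_pos: [0.2369, 0.5782, 0.4544]
tool_rot: [-0.0, 0.562, 0.827, 0.0]
contact_force: [0.0, -0.4, 0.4]
gripper_width: -0.002
grasp_force: 0.0
```

>>> apply_moves([
  {"translation": [0,0,0],"twist": 1,"hand": 0},
  {"translation": [0,0,0],"twist": 1,"hand": 0},
  {"translation": [0,0,0],"twist": 0.17,"hand": 0},
])

```text
time: 1.7
tool_pos: [0.2369, 0.5784, 0.4536]
tool_rot: [-0.0, 0.647, 0.763, 0.0]
contact_force: [0.5, 0.8, -0.6]
gripper_width: -0.001
grasp_force: 0.0
```

```bash
cat >> h.py <<'E'
from scipy.spatial.transform import Rotation
q=np.array([ 0.5125,-0.2094,0.1634])
def rep():
    S=state();w=S['tool_rot'];R=Rotation.from_quat([w[1],w[2],w[3],w[0]]).as_matrix()
    c,n=np.cos(q[2]),np.sin(q[2]);d=np.array(S['tool_pos'])-[q[0],q[1],0]
    print('t',round(S['time'],2),'pos',np.round(S['tool_pos'],4),'local',np.round([c*d[0]+n*d[1],-n*d[0]+c*d[1],d[2]],4),'F',np.round(S['contact_force'],1),'w',S['gripper_width'],'xang',np.arctan2(R[1,0],R[0,0])-np.pi/2, 'q6',np.round(S['joint_pos'],2))
    return S,R
E
python3 - <<'E'
from h import *
rep()
E
```

```text
t 1.7 pos [0.2369 0.5784 0.4536] local [-0.1438  0.8221  0.4536] F [ 0.5  0.8 -0.6] w -0.0013829630102324417 xang 0.1643204326172374 q6 [1.06 0.01 1.33 0.   1.8  0.9 ]
```

>>> apply_moves([
  {"translation": [-0.45,0.17,0],"twist": 0,"hand": 0},
  {"translation": [-0.45,0.17,0],"twist": 0,"hand": 0},
  {"translation": [-0.45,0.17,0],"twist": 0,"hand": 0},
  {"translation": [-0.45,0.17,0],"twist": 0,"hand": 0},
  {"translation": [-0.45,0.17,0],"twist": 0,"hand": 0},
  {"translation": [-0.45,0.17,0],"twist": 0,"hand": 0},
  {"translation": [-0.45,0.12,0],"twist": 0,"hand": 0},
  {"translation": [-0.45,0,0],"twist": 0,"hand": 0},
])

```text
time: 2.5
tool_pos: [0.4093, 0.24, 0.4525]
tool_rot: [-0.0, 0.646, 0.763, -0.0]
contact_force: [0.2, -0.8, 1.1]
gripper_width: 0.003
grasp_force: 0.0
```

>>> apply_moves([
  {"translation": [-0.45,0,0],"twist": 0,"hand": 0},
  {"translation": [-0.45,0,0],"twist": 0,"hand": 0},
  {"translation": [-0.45,0,0],"twist": 0,"hand": 0},
  {"translation": [-0.45,0,0],"twist": 0,"hand": 0},
  {"translation": [-0.45,0,0],"twist": 0,"hand": 0},
  {"translation": [-0.45,0,0],"twist": 0,"hand": 0},
  {"translation": [-0.45,0,0],"twist": 0,"hand": 0},
  {"translation": [-0.45,0,0],"twist": 0,"hand": 0},
])

```text
time: 3.3
tool_pos: [0.4674, -0.115, 0.4533]
tool_rot: [0.0, 0.646, 0.763, 0.0]
contact_force: [0.1, 0.3, -0.3]
gripper_width: -0.001
grasp_force: 0.0
```

Run:
```python
from h import *
rep()
```

```text
t 3.3 pos [ 0.4674 -0.115   0.4533] local [-0.0291  0.1004  0.4533] F [ 0.1  0.3 -0.3] w -0.0008799571569724677 xang 0.16647679907472157 q6 [-0.4  -0.33  1.63  0.    1.84 -0.56]
```

>>> apply_moves([
  {"translation": [-0.45,0,0],"twist": 0,"hand": 0},
  {"translation": [-0.45,0,0],"twist": 0,"hand": 0},
  {"translation": [-0.45,0,0],"twist": 0,"hand": 0},
  {"translation": [-0.45,0,0],"twist": 0,"hand": 0},
  {"translation": [-0.45,0,0],"twist": 0,"hand": 0},
  {"translation": [-0.45,0,0],"twist": 0,"hand": 0},
  {"translation": [0,-0.04,0.3],"twist": 0,"hand": 0},
  {"translation": [0,0,0.4],"twist": 0,"hand": 0},
])

```text
time: 4.1
tool_pos: [0.5083, -0.3825, 0.3843]
tool_rot: [0.002, 0.647, 0.763, -0.0]
contact_force: [0.1, -0.4, 0.2]
gripper_width: -0.002
grasp_force: 0.0
```

>>> apply_moves([
  {"translation": [0,0,0.4],"twist": 0,"hand": 0},
  {"translation": [0,0,0.4],"twist": 0,"hand": 0},
  {"translation": [0,0,0.3],"twist": 0,"hand": 0},
  {"translation": [0,0,0],"twist": 0,"hand": 0},
])

```text
time: 4.5
tool_pos: [0.5058, -0.3782, 0.2664]
tool_rot: [-0.006, 0.646, 0.763, 0.0]
contact_force: [-1.4, 0.4, -0.0]
gripper_width: -0.0
grasp_force: 0.0
```

Run:
```python
from h import *
import cv2
rep()
f=grab_frame('side')[190:400,250:460,::-1];g=grab_frame('top')[190:330,300:510,::-1]
cv2.imwrite('pics/d1.png',cv2.resize(np.vstack([f,g]),None,fx=1.7,fy=1.7,interpolation=2))
```

```text
t 4.5 pos [ 0.5058 -0.3782  0.2664] local [-0.034  -0.1654  0.2664] F [-1.4  0.4 -0. ] w -0.0004656755363692574 xang 0.16621946302485502 q6 [-0.76  0.07  1.58 -0.    1.51 -0.93]
```

View pics/d1.png

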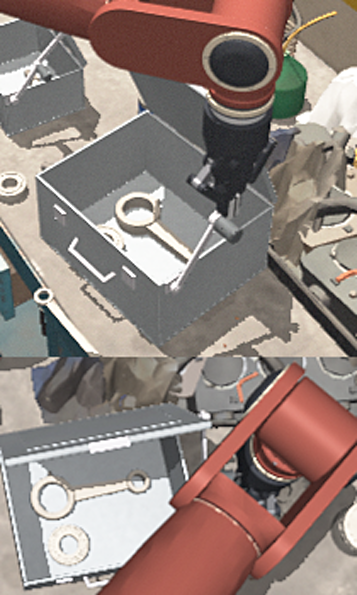

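The side crop shows the shut fingertips just above the knob, tip at about (232,212) in the crop and knob at (228,228). I'll check the projected tip position against this.

Run:
```python
from h import *
S,R=rep()
for d in(0,.022):
  P=np.array(S['tool_pos'])+R[:,2]*d
  print((proj('side',P)-[250,190])*1.7)
print((proj('side',np.array([.5156,-.3702,.2016]))-[250,190])*1.7)
```

```text
t 4.6 pos [ 0.508  -0.3801  0.2734] local [-0.0322 -0.1677  0.2734] F [ 0.2 -1.   1.3] w 0.002275078604921658 xang 0.16583812475245918 q6 [-0.76  0.06  1.57 -0.    1.51 -0.93]
[229.15921067 194.8885664 ]
[228.04527765 207.68203487]
[226.07536107 227.96776693]
```

>>> apply_moves([
  {"translation": [-0.06,0,0.1],"twist": 0,"hand": 0},
  {"translation": [0,0,0.1],"twist": 0,"hand": 0},
  {"translation": [0,0,0.05],"twist": 0,"hand": 0},
  {"translation": [0,0,0],"twist": 0,"hand": 0},
])

```text
time: 5.0
tool_pos: [0.5087, -0.3858, 0.2473]
tool_rot: [-0.001, 0.646, 0.763, 0.0]
contact_force: [-0.1, -0.0, -0.4]
gripper_width: 0.002
grasp_force: 0.0
```

>>> apply_moves([
  {"translation": [0,0,0.07],"twist": 0,"hand": 0},
  {"translation": [0,0,0.07],"twist": 0,"hand": 0},
  {"translation": [0,0.05,0.05],"twist": 0,"hand": 0},
  {"translation": [0,0.04,0.06],"twist": 0,"hand": 0},
  {"translation": [0,0,0],"twist": 0,"hand": 0},
])

```text
time: 5.5
tool_pos: [0.5183, -0.3842, 0.2222]
tool_rot: [-0.0, 0.646, 0.763, 0.0]
contact_force: [0.1, -0.8, 0.4]
gripper_width: -0.0
grasp_force: 0.0
```

>>> apply_moves([
  {"translation": [0,0.04,0.05],"twist": 0,"hand": 0},
  {"translation": [0,0.04,0.05],"twist": 0,"hand": 0},
  {"translation": [0,0,0],"twist": 0,"hand": 0},
])

```text
time: 5.8
tool_pos: [0.5261, -0.3832, 0.2125]
tool_rot: [-0.0, 0.646, 0.763, -0.0]
contact_force: [-0.2, -0.7, 0.0]
gripper_width: 0.0
grasp_force: 0.2
```

Run:
```python
from h import *
import cv2
S,R=rep()
f=grab_frame('side')[190:400,250:460,::-1]
cv2.imwrite('pics/d2.png',cv2.resize(f,None,fx=2.8,fy=2.8,interpolation=2))
print((proj('side',np.array(S['tool_pos'])+R[:,2]*.022)-[250,190])*2.8)
```

```text
t 5.8 pos [ 0.5261 -0.3832  0.2125] local [-0.0149 -0.1737  0.2125] F [-0.2 -0.7  0. ] w 0.000376406199604827 xang 0.1652707147000516 q6 [-0.74  0.14  1.59 -0.    1.41 -0.91]
[393.03693165 391.17299335]
```

View pics/d2.png

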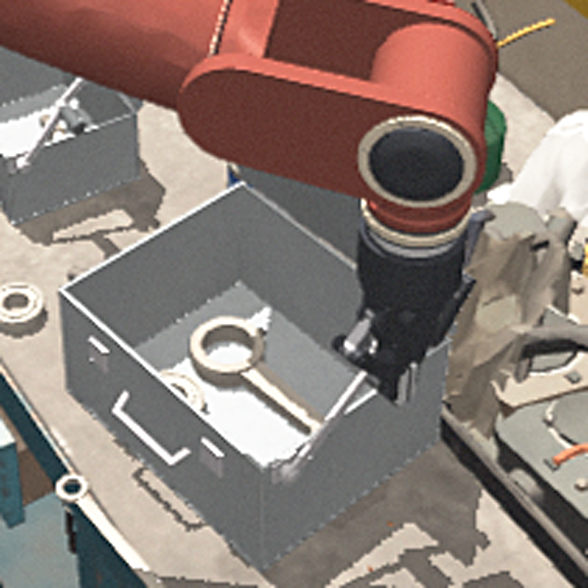

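The lower link now ends at about (365,372), so the knob has moved down and back, hidden behind the fingertips. I'll lift and verify.

>>> apply_moves([
  {"translation": [0,-0.05,-0.2],"twist": 0,"hand": 0},
  {"translation": [0,0,-0.4],"twist": 0,"hand": 0},
  {"translation": [0,0,-0.45],"twist": 0,"hand": 0},
  {"translation": [0,0,-0.45],"twist": 0,"hand": 0},
  {"translation": [0,0,-0.45],"twist": 0,"hand": 0},
  {"translation": [0,0,-0.25],"twist": 0,"hand": 0},
  {"translation": [0,0,0],"twist": 0,"hand": 0},
])

```text
time: 6.55
tool_pos: [0.5218, -0.3846, 0.4399]
tool_rot: [0.005, 0.646, 0.763, 0.0]
contact_force: [0.3, 0.9, 1.2]
gripper_width: -0.003
grasp_force: 0.0
```

Run:
```python
from h import *
import cv2
S,R=rep()
f=grab_frame('side')[190:400,250:460,::-1]
cv2.imwrite('pics/d3.png',cv2.resize(f,None,fx=2.8,fy=2.8,interpolation=2))
for n in['chest_knuckle','chest_lid_edge']:print([(np.round(r['point'],3).tolist(),round(r['score'],2)) for r in recognise('side',n)[:3]])
```

```text
t 6.55 pos [ 0.5218 -0.3846  0.4399] local [-0.0193 -0.1744  0.4399] F [0.3 0.9 1.2] w -0.0032543850362954986 xang 0.1652400273503627 q6 [-0.75  0.06  1.3   0.    1.77 -0.92]
[([0.541, -0.342, 0.194], 0.94)]
[([0.562, -0.213, 0.257], 0.57)]
```

View pics/d3.png

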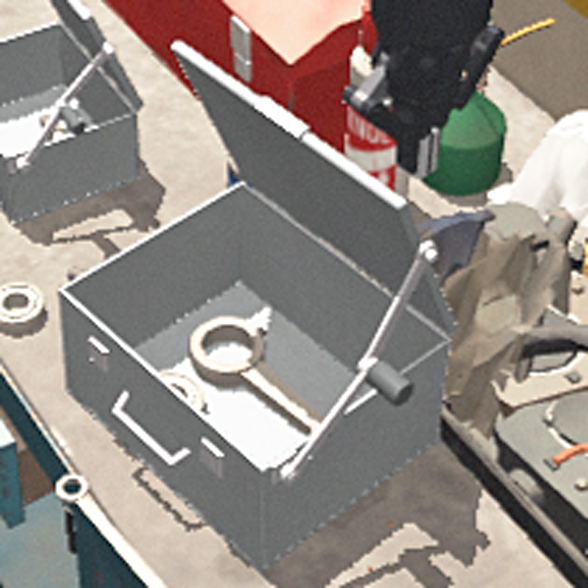

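The crop shows the knob now at (387,380), displaced about 22 mm down and back, with the stay kinked backward. The stay is broken and the lid is still open. Next I'll go behind the lid.

>>> apply_moves([
  {"translation": [0.35,0.22,0],"twist": 0,"hand": 0},
  {"translation": [0.35,0.22,0],"twist": 0,"hand": 0},
  {"translation": [0.35,0.22,0],"twist": 0,"hand": 0},
  {"translation": [0.35,0.22,0],"twist": 0,"hand": 0},
  {"translation": [0.35,0.24,0],"twist": 0,"hand": 0},
  {"translation": [0,0,0.3],"twist": 0,"hand": 0},
  {"translation": [0,0,0.3],"twist": 0,"hand": 0},
  {"translation": [0,0,0],"twist": 0,"hand": 0},
])

```text
time: 7.5
tool_pos: [0.6005, -0.1915, 0.3642]
tool_rot: [-0.007, 0.646, 0.763, -0.002]
contact_force: [0.2, 0.2, -0.7]
gripper_width: 0.004
grasp_force: 0.0
```

>>> apply_moves([
  {"translation": [0,0,0.3],"twist": 0,"hand": 0},
  {"translation": [0,0,0.18],"twist": 0,"hand": 0},
  {"translation": [0,0,0],"twist": 0,"hand": 0},
  {"translation": [0,0,0],"twist": 0,"hand": 0},
])

```text
time: 7.9
tool_pos: [0.6025, -0.1933, 0.3253]
tool_rot: [-0.0, 0.647, 0.763, -0.0]
contact_force: [-0.8, 0.0, -0.1]
gripper_width: 0.003
grasp_force: 0.0
```

Run:
```python
from h import *
rep()
# TCP local targets: tip front corner on outer face at r
for r,a in[(.185,x) for x in(1.2,1.1,1,.9,.8,.7,.6,.5,.4,.3,.2,.1,0)]:
    print(a,np.round([.105-r*np.cos(a)+.01*np.sin(a)+.0145,.13+r*np.sin(a)+.01*np.cos(a)+.022],3))
```

```text
t 7.9 pos [ 0.6025 -0.1933  0.3253] local [0.0914 0.0013 0.3253] F [-0.8  0.  -0.1] w 0.002975110365385765 xang 0.16462510092190574 q6 [-0.43  0.04  1.51  0.    1.6  -0.59]
1.2 [0.062 0.328]
1.1 [0.044 0.321]
1 [0.028 0.313]
0.9 [0.012 0.303]
0.8 [-0.002  0.292]
0.7 [-0.016  0.279]
0.6 [-0.028  0.265]
0.5 [-0.038  0.249]
0.4 [-0.047  0.233]
0.3 [-0.054  0.216]
0.2 [-0.06   0.199]
0.1 [-0.064  0.18 ]
0 [-0.066  0.162]
```

>>> apply_moves([
  {"translation": [0,-0.12,0],"twist": 0,"hand": 0},
  {"translation": [0,-0.12,0],"twist": 0,"hand": 0},
  {"translation": [0,-0.12,0.02],"twist": 0,"hand": 0},
  {"translation": [0,-0.1,0.02],"twist": 0,"hand": 0},
  {"translation": [0,-0.08,0.04],"twist": 0,"hand": 0},
  {"translation": [0,-0.08,0.04],"twist": 0,"hand": 0},
  {"translation": [0,-0.08,0.05],"twist": 0,"hand": 0},
  {"translation": [0,-0.08,0.05],"twist": 0,"hand": 0},
])

```text
time: 8.7
tool_pos: [0.525, -0.2061, 0.3032]
tool_rot: [0.0, 0.646, 0.763, -0.0]
contact_force: [0.4, -0.3, 3.5]
gripper_width: 0.002
grasp_force: 1.4
```

>>> apply_moves([
  {"translation": [0,-0.07,0.05],"twist": 0,"hand": 0},
  {"translation": [0,-0.07,0.06],"twist": 0,"hand": 0},
  {"translation": [0,-0.07,0.06],"twist": 0,"hand": 0},
  {"translation": [0,-0.07,0.07],"twist": 0,"hand": 0},
  {"translation": [0,0,0],"twist": 0,"hand": 0},
])

```text
time: 9.2
tool_pos: [0.4965, -0.2102, 0.2771]
tool_rot: [-0.002, 0.647, 0.763, -0.0]
contact_force: [0.4, 0.2, -0.1]
gripper_width: -0.0
grasp_force: 0.0
```

Run:
```python
from h import *
import cv2
S,R=rep()
f=grab_frame('side')[180:400,230:450,::-1]
cv2.imwrite('pics/d4.png',cv2.resize(f,None,fx=2.5,fy=2.5,interpolation=2))
```

```text
t 9.2 pos [ 0.4965 -0.2102  0.2771] local [-0.0159  0.0018  0.2771] F [ 0.4  0.2 -0.1] w -0.00039710583934756105 xang 0.16432998803187138 q6 [-0.54 -0.16  1.78 -0.    1.53 -0.7 ]
```

View pics/d4.png

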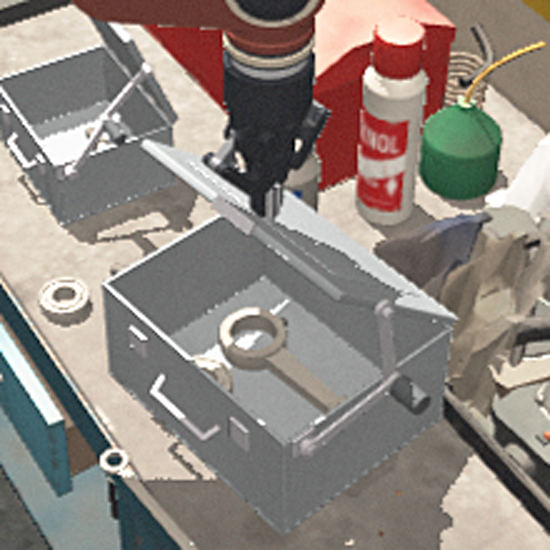

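The lid is about halfway down, with the stay folding, its knob at (410,393) and the fingertips on the outer face at (265,210). I'll continue the arc.

>>> apply_moves([
  {"translation": [0,-0.06,0.07],"twist": 0,"hand": 0},
  {"translation": [0,-0.06,0.07],"twist": 0,"hand": 0},
  {"translation": [0,-0.05,0.08],"twist": 0,"hand": 0},
  {"translation": [0,-0.05,0.08],"twist": 0,"hand": 0},
  {"translation": [0,-0.04,0.08],"twist": 0,"hand": 0},
  {"translation": [0,-0.04,0.08],"twist": 0,"hand": 0},
  {"translation": [0,-0.03,0.08],"twist": 0,"hand": 0},
  {"translation": [0,-0.03,0.08],"twist": 0,"hand": 0},
])

```text
time: 10.05
tool_pos: [0.4621, -0.2164, 0.2164]
tool_rot: [-0.0, 0.646, 0.763, -0.0]
contact_force: [-1.4, -0.4, 1.1]
gripper_width: -0.003
grasp_force: 0.6
```

>>> apply_moves([
  {"translation": [0,-0.03,0.08],"twist": 0,"hand": 0},
  {"translation": [0,-0.03,0.08],"twist": 0,"hand": 0},
  {"translation": [0,-0.02,0.08],"twist": 0,"hand": 0},
  {"translation": [0,-0.02,0.08],"twist": 0,"hand": 0},
  {"translation": [0,0,0.08],"twist": 0,"hand": 0},
  {"translation": [0,0,0.08],"twist": 0,"hand": 0},
  {"translation": [0,0,0.07],"twist": 0,"hand": 0},
  {"translation": [0,0,0],"twist": 0,"hand": 0},
])

```text
time: 10.85
tool_pos: [0.4529, -0.2181, 0.1623]
tool_rot: [0.0, 0.646, 0.763, 0.0]
contact_force: [0.0, -0.3, 0.2]
gripper_width: -0.002
grasp_force: 0.0
```

>>> apply_moves([
  {"translation": [0,0,0.03],"twist": 0,"hand": 0},
  {"translation": [0,0,0],"twist": 0,"hand": 0},
  {"translation": [0,0,0],"twist": 0,"hand": 0},
])

```text
time: 11.15
tool_pos: [0.4531, -0.2182, 0.1619]
tool_rot: [0.0, 0.646, 0.763, -0.0]
contact_force: [-6.4, 4.1, 14.1]
gripper_width: 0.001
grasp_force: 7.0
```

Solid contact at 14 N with the TCP at 0.162, which is the shut height. I'll lift away and check.

>>> apply_moves([
  {"translation": [0,0,-0.1],"twist": 0,"hand": 0},
  {"translation": [0,0,-0.4],"twist": 0,"hand": 0},
  {"translation": [0,0,-0.45],"twist": 0,"hand": 0},
  {"translation": [0,0,-0.45],"twist": 0,"hand": 0},
  {"translation": [0,0,-0.45],"twist": 0,"hand": 0},
  {"translation": [0,0,0],"twist": 0,"hand": 0},
  {"translation": [0,0,0],"twist": 0,"hand": 0},
])

```text
time: 11.85
tool_pos: [0.4532, -0.2183, 0.3458]
tool_rot: [0.002, 0.646, 0.763, 0.0]
contact_force: [-0.5, -0.6, -1.3]
gripper_width: -0.0
grasp_force: 0.0
```

Run:
```python
from h import *
import cv2
rep()
f=grab_frame('side')[180:400,210:430,::-1]
cv2.imwrite('pics/d5.png',cv2.resize(f,None,fx=2.5,fy=2.5,interpolation=2))
```

```text
t 11.85 pos [ 0.4532 -0.2183  0.3458] local [-0.0599  0.0008  0.3458] F [-0.5 -0.6 -1.3] w -0.00041846784355093126 xang 0.16516092016845896 q6 [-0.6  -0.28  1.77  0.    1.65 -0.76]
```

View pics/d5.png

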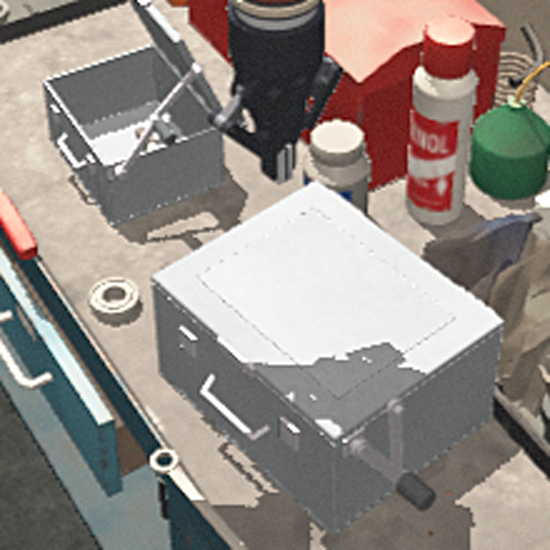

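The lid is fully shut, the knob hangs beside the right wall at (415,490), the smaller chest is still propped open at (135,130), and the gripper is clear.

```bash
python3 -c "
from plant import *
print(job_done())"
```

```text
the job is handed in; nothing more can be done
None
```

I broke the larger chest's stay and lowered its lid until the camera showed it fully shut, left the smaller chest propped open, and handed the job in with the gripper clear at about 12 s; no verdict came back.

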